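Hang the marker frame on the twin pins of the scanning table

ROBOT

A 6-joint arm with a two-finger parallel gripper is mounted at the origin on the work surface. World frame = base frame: x ahead of the robot, y to its left, z up, the work surface at z = 0. Lengths are in m, angles in rad, forces in N, time in s.
With the tool pointing down it reaches from about 0.3 to 0.875 m from the base axis. Payload 6.4 kg.
Tool frame: the origin (TCP) lies at the very end of the fingers, on their centre line; the grasp point (between the pads) lies manip.grasp_offset behind it (manip.grasp_offset is the distance from the TCP to the grasp point, in m); x points along the fingers, z is the direction in which the jaws open and shut, and the axes are right-handed (so a half turn about x gives the same grasp; the last joint's range is limited). The gripper opens to 85 mm and grips with 20 to 120 N. Pads are 22 mm wide; open, the fingers measure 114 mm over their backs; the gripper's body (76 mm by 85 mm) begins 54 mm behind the grasp point. The pads swing forward as they close: fully open they stand 13 mm farther back than shut.
Start: joints at [-1.325, 0.181, 1.607, -0, 1.354, -0.206], TCP at [0.251, -0.517, 0.231] pointing down, gripper open.
Joint ranges: [-2.99, 2.99], [-0.89, 2.07], [0.3, 2.58], [-1.14, 4.28], [0, 2.63], [-3.12, 3.12]. Speed limits (rad/s): [2.57, 2.57, 3.01, 3.14, 3.14, 3.14].

INTERFACE

Orientations are given as a 3x3 rotation matrix whose columns are the frame's x, y, z axes.
In Python, from workcell import manip, viewer gives the robot as it stands.
- The arm moves only by the tool play_rows, never from a script. Its argument "series" is a list of rows, each an object of numbers: "dx", "dy", "dz": the shift along the tool's x, y, z as a fraction of full scale; "rx", "ry", "rz": the turn, a rotation vector about the tool's x, y, z as a fraction of full scale. A call has 1 to 5 rows; each row is the pose to reach, as a shift and turn from the pose measured when the call began, along the tool's axes at that moment, turning the shorter way round; what a row does not reach only later rows make up. Full scale, the value 1, is 0.3 m for a shift and pi rad for a turn. A row lasts 1/12 s, in which the tool goes at most 41.7 mm and 7.16 degrees, less where a joint would pass 70% of its speed; a pose out of reach is approached as far as the arm can. A call with a number of a shift or a turn outside -1 to 1 is refused whole. A call with a gripper value outside its range is refused whole. "claw" is the opening, from 0 (shut) to 1 (fully open), set as the call begins (left out, the last holds). The fingers move at their own pace and stop on an object; the grip force is fixed at half the most. Time passes only in rows, so rows that repeat a pose let the fingers close. It gives the time, the measured TCP pose, the force and the opening at its end, in the units of the state.
- manip.state(): the state, without advancing time (a new reading comes with each control period).
- viewer.read_camera(name): name is "scene" or "top" or "wrist"; returns a dict with "frame" (400x640x3 uint8, red, green, blue), "range_z" (400x640 float32, m along the optical axis (not along the pixel's ray), 0 where there is no reading), "mtx" (3x3 intrinsics, pixels), "rvec" (rotation vector, rad) and "tvec" (3), from world to camera coordinates, as OpenCV has them. Camera axes: x right, y down, z forward; pixel columns grow to the right and rows downward; lengths in m; the calibration is good to about 2 mm. A picture is of the moment at which its call begins.
- manip.finish_job(): hands the job in, once; it reports no verdict.
The state is a dict: "time_s": time; "joint_positions": joint angles; "joint_velocities": joint speeds; "joint_efforts": joint torques, N m; "eef_pos": TCP position; "tcp_rot": TCP orientation; "ft_force": force on the tool from outside, world axes, zero at the start; "moment": the same for the moment, N m; "gripper_width": finger opening in m.
Only numpy, scipy, OpenCV 4.12 (cv2) and the standard library are available. Lean on these libraries where they do the work, as an engineer would, in place of code of your own. Each camera call takes 0.05 s, during which the arm holds its last target.

TASK

Take the black marker frame by its orange handle from the blue storage pad and hang it on the two brass pins of the round scanning table, so that both pins go through their holes and the frame lies fully home, flat on the grey pin block, then let go. Nobody knows exactly where the pin block is clamped, so feel for it: work gently, never lean on the pins or the block hard with the frame, and leave the other things on the bench alone.

Things in the scene. Friction and masses are not known exactly. Their poses are not given: they have to be found in the camera images.
- frame: Loose marker frame, dark metal plate 130 (x) x 210 (y) x 8 mm with two windows and white dots, 0.26 to 0.46 kg. Origin: centre of its underside, z up. Two through holes, 12.5 mm diameter, chamfered, at x = 0, y = -80 and +80 mm. Either way round fits.
- frame_grip (a point): Point on the frame's handle, 32 mm above the frame's underside, axes as the frame. The handle is an upright orange fin at the frame's centre, 12 mm thick (x), 50 mm long (y), its top edge 50 mm above the frame's underside.
- pad: Fixed storage pad, 160 (x) x 250 (y) x 15 mm high, grey with a blue top; origin at the centre of its underside, z up. The frame starts lying flat on it.
- turntable: Fixed round black scanning table, 300 mm in diameter, 40 mm high (does not turn). Origin: centre of its underside, z up. On it an grey pin block, parallel to the table's axes, is clamped up to 7 mm from its nominal place along the table's x and likewise along y: different each time, NOT measured. It stays put under gentle force; over 40 N on it or its pins spoils the set-up.
- seat (a point): NOMINAL centre of the pin block's flat top (the seat), fixed to the table 56 mm above its origin, table's axes. The true block may be 7 mm off in x and in y; its height is true. Two brass pins, 10 mm diameter, 12 mm high, chamfered tips, stand on the seat at x = 0, y = -80 and +80 mm from its true centre.
- ledge (a point): NOMINAL middle of the top inner edge of the blue ledge along the block's +x side: 230 mm long (y), 12 mm thick, 18 mm higher than the seat. It shifts with the block: its inner face is always 65 mm from the line of the pins, so when the frame's long edge bears on it the holes are in line with the pins and the frame need only slide along it until both holes drop over both pins.
- spray: Bystander: upright small bottle, 52 mm in diameter, 110 mm high; origin at the centre of its underside. Not to be moved.
- casting: Bystander: small machined steel part, 64 mm in diameter, 47 mm high; origin at the centre of its underside. Not to be moved.
Not all that is in view belongs to the job. Of the things that look like the frame, the largest one is meant.

How it is judged:
By the outcome, as a careful person would: the job done as asked, in the order asked, and still so for the second after the job is handed in, with the robot touching nothing.
It also fails if it takes over 67 s, if anything falls off the work surface, if the arm or the gripper's body presses on something with over 40 N, if the wrist force passes 120 N, or if a joint passes its speed limit or range.

## Working session

There is one attempt and no reset: what is moved stays moved. The work goes in short steps, Python scripts to look and compute and a tool call to move; the robot and the scene stay as the last step left them, time stands still between calls to the robot, and variables do not carry over. Pictures are saved under pics/ and viewed, and the job is handed in when it is done.

Besides the shell and the picture viewer there is one more tool, called after "Request:" by a JSON object that holds its "method" and its "body", one argument or row to a line. play_rows: Moves the arm, as the interface text tells. Its arguments: {"type":"object","properties":{"series":{"type":"array","items":{"type":"object","properties":{"dx":{"type":"number"},"dy":{"type":"number"},"dz":{"type":"number"},"rx":{"type":"number"},"ry":{"type":"number"},"rz":{"type":"number"}}}},"claw":{"type":"number"}},"required":["series"]}

```bash
ls; mkdir -p pics; cat > h.py <<'E'
import numpy as np, cv2
from workcell import manip, viewer
def cam(n):
    c=viewer.read_camera(n); return c
def save(c,p): cv2.imwrite(p,cv2.cvtColor(c["frame"],cv2.COLOR_RGB2BGR))
def w(c,u,v,z=None):
    K=np.array(c["mtx"]);R,_=cv2.Rodrigues(np.array(c["rvec"],float));t=np.array(c["tvec"],float).ravel()
    ray=np.linalg.solve(K,[u,v,1.]); o=-R.T@t; d=R.T@ray
    s=c["range_z"][int(round(v)),int(round(u))] if z is None else (z-o[2])/d[2]
    return o+s*d
E
python3 - <<'E'
from h import *
import pickle
for n in ["top","scene"]:
    c=cam(n); save(c,f"pics/{n}0.png"); pickle.dump(dict(c),open(f"{n}0.pkl","wb"))
    print(n,c["mtx"],c["rvec"],c["tvec"])
s=manip.state(); print({k:np.round(v,3).tolist() for k,v in s.items()}, manip.grasp_offset)
E
```

```text
pics
top [[428.87870831   0.         320.62797453]
 [  0.         428.87870831 204.24273438]
 [  0.           0.           1.        ]] [ 2.17542641 -2.1340404   0.19642718] [0.11216513 0.6448172  0.92978176]
scene [[470.30871286   0.         318.66178129]
 [  0.         470.30871286 195.46027251]
 [  0.           0.           1.        ]] [ 1.42703396  2.36056097 -0.69973417] [ 0.16878251 -0.49556539  1.61030687]
{'time_s': 0.1, 'joint_positions': [-1.325, 0.182, 1.608, 0.0, 1.354, -0.206], 'joint_velocities': [-0.001, -0.002, -0.003, -0.001, 0.0, 0.0], 'joint_efforts': [0.001, -44.588, -35.224, -0.0, 0.004, 0.0], 'eef_pos': [0.251, -0.517, 0.23], 'tcp_rot': [[-0.0, 0.9, 0.437], [0.002, 0.437, -0.9], [-1.0, 0.0, -0.002]], 'ft_force': [-0.841, -0.116, 0.619], 'moment': [0.064, 0.038, 0.001], 'gripper_width': 0.086} 0.0187
```

View pics/top0.png

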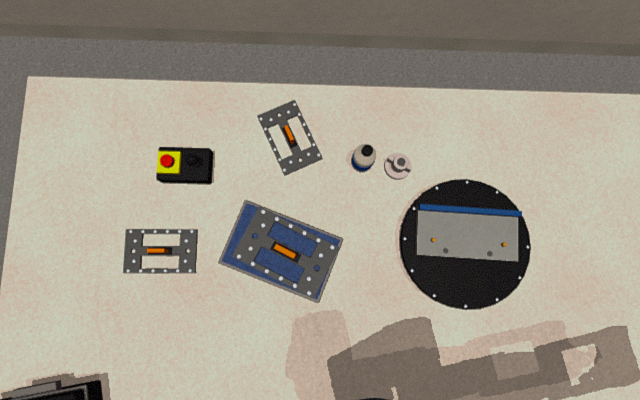

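View pics/scene0.png

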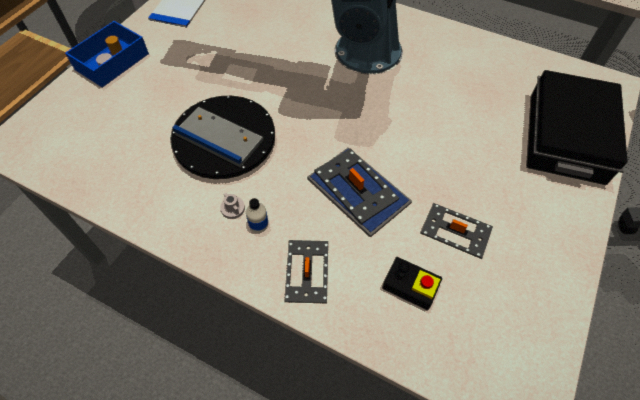

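The top view shows the frame on the blue pad at about (284,250), the table at about (465,244), and brass pins at about (433,240) and (504,244). The ledge is on the upper side of the block. I'll enlarge both areas.

```bash
python3 - <<'E'
from h import *
import pickle
c=pickle.load(open("top0.pkl","rb")); im=cv2.cvtColor(c["frame"],cv2.COLOR_RGB2BGR)
a=cv2.resize(im[190:310,210:350],None,fx=5,fy=5,interpolation=cv2.INTER_CUBIC);cv2.imwrite("pics/cf.png",a)
a=cv2.resize(im[170:320,395:535],None,fx=4,fy=4,interpolation=cv2.INTER_CUBIC);cv2.imwrite("pics/ct.png",a)
E
```

```text
(no output)
```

View pics/cf.png

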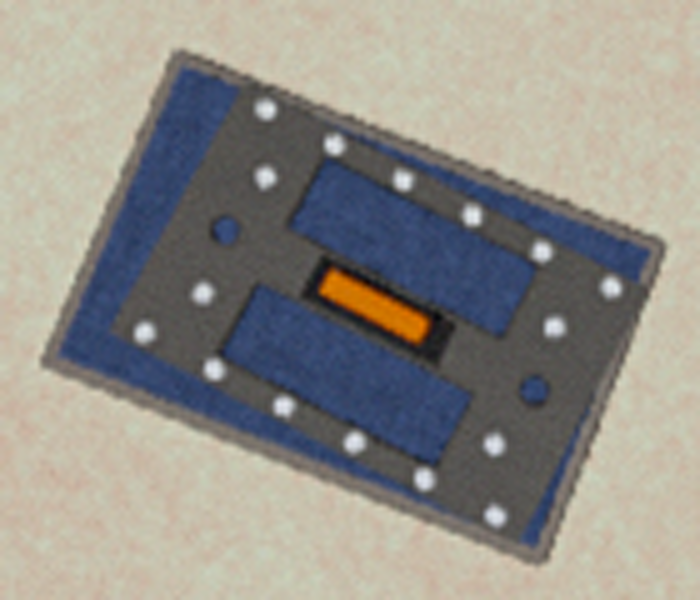

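View pics/ct.png

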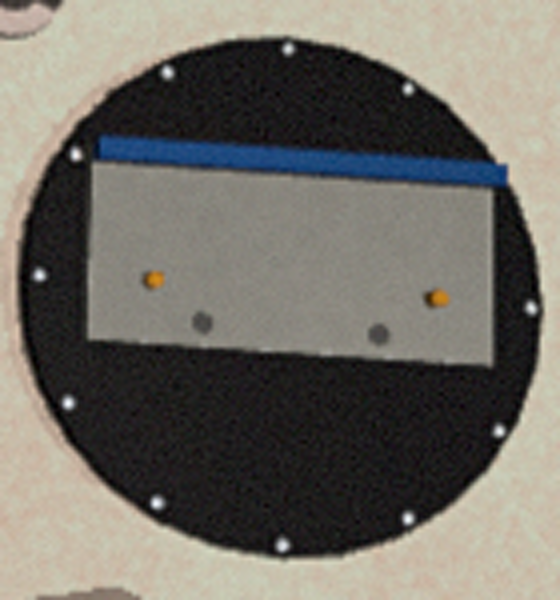

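```bash
python3 - <<'E'
from h import *
import pickle
c=pickle.load(open("top0.pkl","rb"))
def F(x,y,z): return w(c,(x+.5)/5-.5+210,(y+.5)/5-.5+190,z)
def T(x,y,z): return w(c,(x+.5)/4-.5+395,(y+.5)/4-.5+170,z)
d=[F(*p,.023) for p in [(265,109),(612,287),(495,515),(145,332)]]
print("dots",np.round(d,4),"ctr",np.mean(d,0)); 
h=[F(*p,.021) for p in [(227,229),(536,390)]]
print("holes",np.round(h,4),np.mean(h,0),np.linalg.norm(h[0]-h[1]))
fin=[F(*p,.065) for p in [(378,306)]];print("fin",fin)
e=d[1]-d[0]; e2=d[2]-d[3]; e3=h[1]-h[0]
for q in (e,e2,e3): print(np.degrees(np.arctan2(q[1],q[0])),np.linalg.norm(q))
p=[T(*q,.068) for q in [(155,279),(438,298)]]
print("pins",np.round(p,4),np.mean(p,0),np.linalg.norm(p[0]-p[1]))
q=p[1]-p[0];print(np.degrees(np.arctan2(q[1],q[0])))
l=[T(*q,.074) for q in [(98,160),(507,186)]];print("ledge in",np.round(l,4));q=l[1]-l[0];print(np.degrees(np.arctan2(q[1],q[0])),np.linalg.norm(q))
# ledge to pin line distance
n=np.array([-q[1],q[0]])/np.hypot(*q[:2]); print([(x[:2]-l[0][:2])@n for x in p])
b=[T(*q,.056) for q in [(92,162),(88,340),(493,366),(493,188)]];print("block",np.round(b,4))
sc=pickle.load(open("top0.pkl","rb"))
for u,v in [(284,250),(460,230),(500,230),(240,215)]: print(u,v,np.round(w(c,u,v),4))
print(np.round(w(c,363,153),3),np.round(w(c,399,163),3))
E
```

```text
dots [[0.6266 0.2583 0.023 ]
 [0.5473 0.096  0.023 ]
 [0.4434 0.1477 0.023 ]
 [0.5229 0.309  0.023 ]] ctr [0.53505473 0.20274467 0.023     ]
holes [[0.5707 0.2739 0.021 ]
 [0.4997 0.1301 0.021 ]] [0.53524142 0.20199355 0.021     ] 0.16039645633012167
fin [array([0.53475815, 0.2010747 , 0.065     ])]
-116.05218162517144 0.1807313910450397
-116.20497520460923 0.17985491000019804
-116.27152791181402 0.16039645633012167
pins [[ 0.5659 -0.1267  0.068 ]
 [ 0.5583 -0.2854  0.068 ]] [ 0.56208397 -0.20606396  0.068     ] 0.15888792040432276
-92.72531492539883
ledge in [[ 0.6311 -0.0945  0.074 ]
 [ 0.6212 -0.3249  0.074 ]]
-92.44283849043477 0.23058968161260768
[np.float64(-0.06377647264609727), np.float64(-0.06455980977627632)]
block [[ 0.6325 -0.0957  0.056 ]
 [ 0.532  -0.0917  0.056 ]
 [ 0.5216 -0.3204  0.056 ]
 [ 0.6224 -0.3258  0.056 ]]
284 250 [0.5365 0.2038 0.0651]
460 230 [ 0.589  -0.191   0.0571]
500 230 [ 0.5907 -0.2819  0.0585]
240 215 [0.6187 0.3122 0.0102]
[0.748 0.036 0.109] [ 0.743 -0.056  0.049]
```

```bash
cat >> h.py <<'E'
from scipy.spatial.transform import Rotation as Ro
def plan(p,yaw):
    """yaw deg = world direction of tool z; prints row for full move"""
    s=manip.state(); R=np.array(s["tcp_rot"]);P=np.array(s["eef_pos"])
    a=np.radians(yaw); z=np.array([np.cos(a),np.sin(a),0]);x=np.array([0,0,-1.]);y=np.cross(z,x)
    Rt=np.stack([x,y,z],1)
    d=R.T@(np.array(p)-P); r=Ro.from_matrix(R.T@Rt).as_rotvec()
    print("dist",round(np.linalg.norm(d),4),"deg",round(np.degrees(np.linalg.norm(r)),2),"d",np.round(d/.3,4),"r",np.round(r/np.pi,4))
def st():
    s=manip.state();R=np.array(s["tcp_rot"])
    print(round(s["time_s"],2),"pos",np.round(s["eef_pos"],4),"yaw",round(np.degrees(np.arctan2(R[1,2],R[0,2])),2),"F",np.round(s["ft_force"],2),"M",np.round(s["moment"],2),"w",round(s["gripper_width"],4))
E
python3 - <<'E'
from h import *
plan([.535,.2022,.15],-26.2)
E
```

```text
dist 0.7773 deg 37.91 d [ 0.2716  1.8982 -1.7424] r [-0.2106 -0.0004 -0.0003]
```

Request:
{"method": "play_rows", "body": {
  "series": [
    {"dy": 0.095, "dz": -0.087, "rx": -0.03},
    {"dy": 0.19, "dz": -0.174, "rx": -0.06},
    {"dy": 0.285, "dz": -0.261, "rx": -0.09},
    {"dy": 0.38, "dz": -0.348, "rx": -0.12},
    {"dy": 0.475, "dz": -0.435, "rx": -0.15}
  ],
  "claw": 1
}}

```text
schema error: expected keys dx, dy, dz, rx, ry, rz
```

```bash
python3 -c "
from h import *
st();plan([.535,.2022,.15],-26.2)"
```

```text
0.1 pos [ 0.2509 -0.5168  0.2305] yaw -64.11 F [-0.84 -0.12  0.62] M [0.06 0.04 0.  ] w 0.0857
dist 0.7773 deg 37.91 d [ 0.2716  1.8982 -1.7424] r [-0.2106 -0.0004 -0.0003]
```

Request:
{"method": "play_rows", "body": {
  "series": [
    {"dx": 0, "dy": 0.095, "dz": -0.087, "rx": -0.03, "ry": 0, "rz": 0},
    {"dx": 0, "dy": 0.19, "dz": -0.174, "rx": -0.06, "ry": 0, "rz": 0},
    {"dx": 0, "dy": 0.285, "dz": -0.261, "rx": -0.09, "ry": 0, "rz": 0},
    {"dx": 0, "dy": 0.38, "dz": -0.348, "rx": -0.12, "ry": 0, "rz": 0},
    {"dx": 0, "dy": 0.475, "dz": -0.435, "rx": -0.15, "ry": 0, "rz": 0}
  ],
  "claw": 1
}}

```text
time_s: 0.52
eef_pos: [0.3222, -0.3353, 0.2302]
tcp_rot: [[-0.001, 0.6, 0.8], [0.002, 0.8, -0.6], [-1.0, 0.002, -0.002]]
ft_force: [1.7, 0.1, -0.0]
gripper_width: 0.0853
```

```bash
python3 -c "
from h import *
st();plan([.535,.2022,.15],-26.2)"
```

```text
0.52 pos [ 0.3222 -0.3353  0.2302] yaw -36.89 F [ 1.69  0.11 -0.02] M [-0.01 -0.08  0.01] w 0.0853
dist 0.5836 deg 10.69 d [ 0.2711  1.8582 -0.5076] r [-0.0594 -0.0006 -0.0005]
```

Request:
{"method": "play_rows", "body": {
  "series": [
    {"dx": 0, "dy": 0.12, "dz": -0.034, "rx": -0.012, "ry": 0, "rz": 0},
    {"dx": 0, "dy": 0.24, "dz": -0.068, "rx": -0.024, "ry": 0, "rz": 0},
    {"dx": 0, "dy": 0.36, "dz": -0.1, "rx": -0.036, "ry": 0, "rz": 0},
    {"dx": 0, "dy": 0.49, "dz": -0.134, "rx": -0.048, "ry": 0, "rz": 0},
    {"dx": 0, "dy": 0.62, "dz": -0.17, "rx": -0.059, "ry": 0, "rz": 0}
  ]
}}

```text
time_s: 0.93
eef_pos: [0.3932, -0.1541, 0.2305]
tcp_rot: [[-0.001, 0.442, 0.897], [0.002, 0.897, -0.442], [-1.0, 0.002, -0.002]]
ft_force: [0.3, -0.5, 0.1]
gripper_width: 0.0851
```

```bash
python3 -c "
from h import *
st();plan([.535,.2022,.15],-26.2)"
```

```text
0.93 pos [ 0.3932 -0.1541  0.2305] yaw -26.2 F [ 0.26 -0.46  0.13] M [ 0.   -0.05  0.01] w 0.0851
dist 0.3918 deg 0.14 d [ 0.2708  1.2738 -0.0998] r [-0.     -0.0005 -0.0006]
```

Request:
{"method": "play_rows", "body": {
  "series": [
    {"dx": 0, "dy": 0.13, "dz": -0.01, "rx": 0, "ry": 0, "rz": 0},
    {"dx": 0, "dy": 0.26, "dz": -0.02, "rx": 0, "ry": 0, "rz": 0},
    {"dx": 0.0, "dy": 0.39, "dz": -0.03, "rx": 0, "ry": 0, "rz": 0},
    {"dx": 0.03, "dy": 0.52, "dz": -0.04, "rx": 0, "ry": 0, "rz": 0},
    {"dx": 0.06, "dy": 0.65, "dz": -0.05, "rx": 0, "ry": 0, "rz": 0}
  ]
}}

```text
time_s: 1.35
eef_pos: [0.4664, 0.0296, 0.2131]
tcp_rot: [[0.001, 0.441, 0.897], [0.002, 0.897, -0.441], [-1.0, 0.002, 0.0]]
ft_force: [1.3, 0.2, 0.8]
gripper_width: 0.0852
```

```bash
python3 -c "
from h import *
st();plan([.535,.2022,.15],-26.2)"
```

```text
1.35 pos [0.4664 0.0296 0.2131] yaw -26.19 F [1.33 0.2  0.77] M [-0.03 -0.01 -0.03] w 0.0852
dist 0.1962 deg 0.13 d [ 0.2116  0.6168 -0.0488] r [ 0.0001  0.     -0.0007]
```

Request:
{"method": "play_rows", "body": {
  "series": [
    {"dx": 0.04, "dy": 0.125, "dz": -0.01, "rx": 0, "ry": 0, "rz": 0},
    {"dx": 0.08, "dy": 0.25, "dz": -0.02, "rx": 0, "ry": 0, "rz": 0},
    {"dx": 0.13, "dy": 0.37, "dz": -0.03, "rx": 0, "ry": 0, "rz": 0},
    {"dx": 0.17, "dy": 0.5, "dz": -0.04, "rx": 0, "ry": 0, "rz": 0},
    {"dx": 0.21, "dy": 0.615, "dz": -0.049, "rx": 0, "ry": 0, "rz": 0}
  ]
}}

```text
time_s: 1.77
eef_pos: [0.5347, 0.2041, 0.1493]
tcp_rot: [[0.0, 0.441, 0.898], [0.002, 0.898, -0.441], [-1.0, 0.002, -0.001]]
ft_force: [1.6, 0.1, 0.9]
gripper_width: 0.0853
```

Request:
{"method": "play_rows", "body": {
  "series": [
    {"dx": 0, "dy": 0.017, "dz": 0, "rx": 0, "ry": 0, "rz": 0},
    {"dx": 0, "dy": 0.017, "dz": 0, "rx": 0, "ry": 0, "rz": 0}
  ]
}}

```text
time_s: 1.93
eef_pos: [0.5361, 0.2106, 0.1475]
tcp_rot: [[-0.003, 0.438, 0.899], [0.002, 0.899, -0.438], [-1.0, 0.0, -0.003]]
ft_force: [-0.9, -0.1, 0.4]
gripper_width: 0.0852
```

```bash
python3 -c "
from h import *
st();plan([.535,.2022,.15],-26.2)
c=cam('wrist');save(c,'pics/w1.png')
import pickle;pickle.dump(dict(c),open('w1.pkl','wb'))"
```

```text
1.93 pos [0.5361 0.2106 0.1475] yaw -25.96 F [-0.91 -0.12  0.36] M [-0.01  0.03  0.01] w 0.0852
dist 0.0088 deg 0.3 d [-0.0083 -0.0267  0.009 ] r [ 0.0013 -0.001  -0.0001]
```

View pics/w1.png

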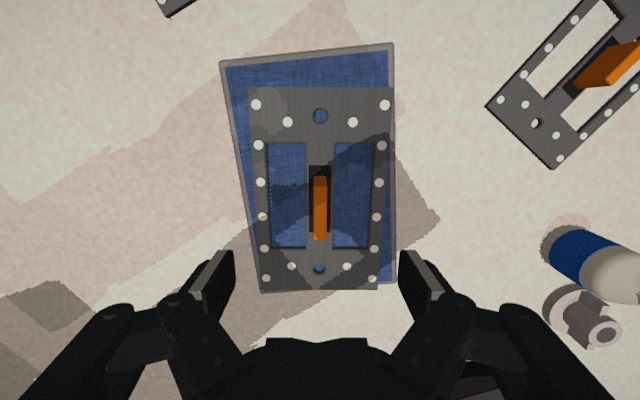

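The wrist view shows the frame upright, with corner dots at (256,104), (385,104), (373,279) and (265,279), the fin from (319,178) to (320,238), and holes at (320,115) and (319,268). The jaws straddle the fin. I'll check the centre from this view.

```bash
python3 -c "
from h import *
import pickle
c=pickle.load(open('w1.pkl','rb'))
d=[w(c,*p,.023) for p in [(256,104),(385,104),(373,279),(265,279)]]
print(np.round(d,4),np.mean(d,0))
e=d[3]-d[0];e2=d[2]-d[1]
for q in(e,e2):print(np.linalg.norm(q),np.degrees(np.arctan2(q[1],q[0])))
f=[w(c,*p,.065) for p in [(314.5,177.5),(326.5,177.5),(326,239),(314,239)]];print(np.round(f,4),np.mean(f,0))
for p in [(320,172),(312,190),(320,230),(340,265)]: print(p,np.round(w(c,*p),4))
plan([.5352,.2022,.029],-26.3)
"
```

```text
[[0.5233 0.3078 0.023 ]
 [0.6282 0.2567 0.023 ]
 [0.5487 0.0926 0.023 ]
 [0.4417 0.1444 0.023 ]] [0.53548546 0.20035015 0.023     ]
0.18264394355431487 -116.54233823878333
0.18236560673679592 -115.85820051817753
[[0.5457 0.2321 0.065 ]
 [0.5546 0.2278 0.065 ]
 [0.5304 0.1776 0.065 ]
 [0.5208 0.1822 0.065 ]] [0.53787083 0.20492937 0.065     ]
(320, 172) [0.5484 0.2263 0.0246]
(312, 190) [0.5335 0.2136 0.025 ]
(320, 230) [0.5294 0.1879 0.0654]
(340, 265) [0.5235 0.125  0.0243]
dist 0.1195 deg 0.3 d [ 0.3978 -0.0224  0.008 ] r [ 0.0015 -0.0007 -0.0001]
```

Request:
{"method": "play_rows", "body": {
  "series": [
    {"dx": 0.05, "dy": -0.022, "dz": 0.008, "rx": 0.001, "ry": 0, "rz": 0},
    {"dx": 0.12, "dy": -0.022, "dz": 0.008, "rx": 0.001, "ry": 0, "rz": 0},
    {"dx": 0.19, "dy": -0.022, "dz": 0.008, "rx": 0.001, "ry": 0, "rz": 0},
    {"dx": 0.22, "dy": -0.022, "dz": 0.008, "rx": 0.001, "ry": 0, "rz": 0},
    {"dx": 0.22, "dy": -0.022, "dz": 0.008, "rx": 0.001, "ry": 0, "rz": 0}
  ]
}}

```text
time_s: 2.4
eef_pos: [0.5335, 0.2006, 0.0806]
tcp_rot: [[-0.006, 0.443, 0.896], [0.0, 0.896, -0.443], [-1.0, -0.002, -0.005]]
ft_force: [-0.5, 0.4, -0.7]
gripper_width: 0.0849
```

```bash
python3 -c "
from h import *
st();plan([.5352,.2022,.029],-26.3)"
```

```text
2.4 pos [0.5335 0.2006 0.0806] yaw -26.3 F [-0.52  0.4  -0.71] M [-0.01  0.02 -0.03] w 0.0849
dist 0.0516 deg 0.34 d [0.1719 0.0078 0.0034] r [-0.     -0.0017  0.0007]
```

Request:
{"method": "play_rows", "body": {
  "series": [
    {"dx": 0.05, "dy": 0.006, "dz": 0.003, "rx": 0, "ry": -0.0017, "rz": 0.0007},
    {"dx": 0.1, "dy": 0.006, "dz": 0.003, "rx": 0, "ry": -0.0017, "rz": 0.0007},
    {"dx": 0.15, "dy": 0.006, "dz": 0.003, "rx": 0, "ry": -0.0017, "rz": 0.0007},
    {"dx": 0.17, "dy": 0.007, "dz": 0.003, "rx": 0, "ry": -0.0017, "rz": 0.0007},
    {"dx": 0.17, "dy": 0.007, "dz": 0.003, "rx": 0, "ry": -0.0017, "rz": 0.0007}
  ]
}}

```text
time_s: 2.82
eef_pos: [0.5346, 0.2014, 0.0294]
tcp_rot: [[-0.001, 0.444, 0.896], [-0.0, 0.896, -0.444], [-1.0, -0.001, -0.001]]
ft_force: [-0.4, 0.3, 0.7]
gripper_width: 0.0854
```

```bash
python3 -c "
from h import *
st();plan([.5352,.2022,.029],-26.3)"
```

```text
2.82 pos [0.5346 0.2014 0.0294] yaw -26.35 F [-0.42  0.33  0.72] M [ 0.04 -0.04 -0.04] w 0.0854
dist 0.0011 deg 0.1 d [0.0014 0.0032 0.0006] r [-0.0003 -0.0004  0.0003]
```

Request:
{"method": "play_rows", "body": {
  "series": [
    {"dx": 0, "dy": 0, "dz": 0, "rx": 0, "ry": 0, "rz": 0},
    {"dx": 0, "dy": 0, "dz": 0, "rx": 0, "ry": 0, "rz": 0},
    {"dx": 0, "dy": 0, "dz": 0, "rx": 0, "ry": 0, "rz": 0},
    {"dx": 0, "dy": 0, "dz": 0, "rx": 0, "ry": 0, "rz": 0},
    {"dx": 0, "dy": 0, "dz": 0, "rx": 0, "ry": 0, "rz": 0}
  ],
  "claw": 0
}}

```text
time_s: 3.23
eef_pos: [0.5351, 0.2015, 0.0301]
tcp_rot: [[-0.0, 0.444, 0.896], [-0.0, 0.896, -0.444], [-1.0, -0.0, -0.0]]
ft_force: [-0.0, -0.1, -0.2]
gripper_width: 0.0255
```

Request:
{"method": "play_rows", "body": {
  "series": [
    {"dx": 0, "dy": 0, "dz": 0, "rx": 0, "ry": 0, "rz": 0},
    {"dx": 0, "dy": 0, "dz": 0, "rx": 0, "ry": 0, "rz": 0},
    {"dx": 0, "dy": 0, "dz": 0, "rx": 0, "ry": 0, "rz": 0},
    {"dx": 0, "dy": 0, "dz": 0, "rx": 0, "ry": 0, "rz": 0},
    {"dx": 0, "dy": 0, "dz": 0, "rx": 0, "ry": 0, "rz": 0}
  ]
}}

```text
time_s: 3.65
eef_pos: [0.5352, 0.2016, 0.0305]
tcp_rot: [[-0.0, 0.444, 0.896], [-0.0, 0.896, -0.444], [-1.0, -0.0, 0.0]]
ft_force: [-1.2, -0.3, 4.3]
gripper_width: 0.0113
```

```bash
python3 -c "
from h import *
st()"
```

```text
3.65 pos [0.5352 0.2016 0.0305] yaw -26.33 F [-1.24 -0.27  4.29] M [0.02 0.2  0.01] w 0.0113
```

Request:
{"method": "play_rows", "body": {
  "series": [
    {"dx": -0.03, "dy": 0, "dz": 0, "rx": 0, "ry": 0, "rz": 0},
    {"dx": -0.09, "dy": 0, "dz": 0, "rx": 0, "ry": 0, "rz": 0},
    {"dx": -0.18, "dy": 0, "dz": 0, "rx": 0, "ry": 0, "rz": 0},
    {"dx": -0.27, "dy": 0, "dz": 0, "rx": 0, "ry": 0, "rz": 0},
    {"dx": -0.34, "dy": 0, "dz": 0, "rx": 0, "ry": 0, "rz": 0}
  ]
}}

```text
time_s: 4.07
eef_pos: [0.5352, 0.2016, 0.1341]
tcp_rot: [[0.0, 0.444, 0.896], [-0.0, 0.896, -0.444], [-1.0, -0.0, 0.0]]
ft_force: [0.0, -0.0, -2.0]
gripper_width: 0.0112
```

```bash
python3 -c "
from h import *
st();plan([.54,-.18,.155],-2.6)
c=cam('wrist');save(c,'pics/w2.png')
import pickle;pickle.dump(dict(c),open('w2.pkl','wb'))"
```

```text
4.07 pos [0.5352 0.2016 0.1341] yaw -26.33 F [ 0.   -0.02 -1.99] M [ 0.01 -0.07 -0.  ] w 0.0112
dist 0.3822 deg 23.73 d [-0.0695 -1.1328  0.5788] r [-1.319e-01  1.000e-04  0.000e+00]
```

View pics/w2.png

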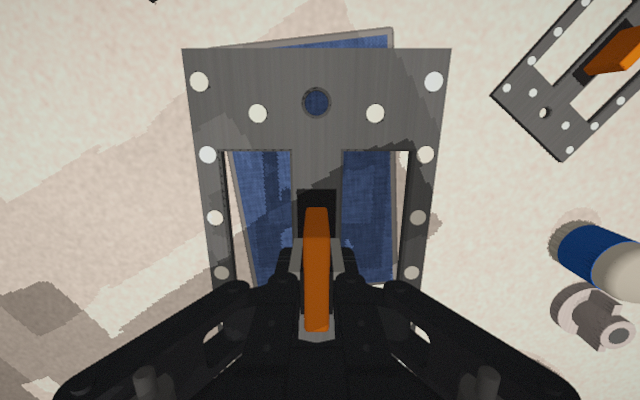

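Request:
{"method": "play_rows", "body": {
  "series": [
    {"dx": -0.02, "dy": -0.06, "dz": 0.03, "rx": -0.01, "ry": 0, "rz": 0},
    {"dx": -0.04, "dy": -0.17, "dz": 0.087, "rx": -0.03, "ry": 0, "rz": 0},
    {"dx": -0.07, "dy": -0.28, "dz": 0.143, "rx": -0.05, "ry": 0, "rz": 0},
    {"dx": -0.07, "dy": -0.39, "dz": 0.2, "rx": -0.07, "ry": 0, "rz": 0},
    {"dx": -0.07, "dy": -0.5, "dz": 0.256, "rx": -0.09, "ry": 0, "rz": 0}
  ]
}}

```text
time_s: 4.53
eef_pos: [0.5396, 0.0322, 0.1593]
tcp_rot: [[0.007, 0.172, 0.985], [0.001, 0.985, -0.172], [-1.0, 0.002, 0.007]]
ft_force: [0.8, -0.5, -3.6]
gripper_width: 0.0111
```

```bash
python3 -c "
from h import *
st();plan([.557,-.206,.155],-2.6)"
```

```text
4.53 pos [0.5396 0.0322 0.1593] yaw -9.9 F [ 0.78 -0.52 -3.64] M [-0.   -0.01 -0.08] w 0.0111
dist 0.2389 deg 7.31 d [ 0.0141 -0.7724  0.1935] r [-0.0406  0.0022 -0.0005]
```

Request:
{"method": "play_rows", "body": {
  "series": [
    {"dx": 0, "dy": -0.12, "dz": 0.03, "rx": -0.01, "ry": 0, "rz": 0},
    {"dx": 0, "dy": -0.24, "dz": 0.06, "rx": -0.02, "ry": 0, "rz": 0},
    {"dx": 0, "dy": -0.36, "dz": 0.09, "rx": -0.03, "ry": 0, "rz": 0},
    {"dx": 0, "dy": -0.48, "dz": 0.12, "rx": -0.04, "ry": 0.001, "rz": 0},
    {"dx": 0, "dy": -0.58, "dz": 0.145, "rx": -0.0406, "ry": 0.002, "rz": 0}
  ]
}}

```text
time_s: 4.95
eef_pos: [0.5518, -0.149, 0.1583]
tcp_rot: [[-0.0, 0.045, 0.999], [0.002, 0.999, -0.045], [-1.0, 0.002, -0.0]]
ft_force: [1.4, 0.4, -3.7]
gripper_width: 0.0116
```

```bash
python3 -c "
from h import *
st();plan([.557,-.206,.155],-2.6)"
```

```text
4.95 pos [ 0.5518 -0.149   0.1583] yaw -2.55 F [ 1.4   0.44 -3.7 ] M [-0.02  0.03  0.02] w 0.0116
dist 0.0573 deg 0.11 d [ 0.0108 -0.1889  0.0259] r [ 0.0003 -0.0001 -0.0005]
```

Request:
{"method": "play_rows", "body": {
  "series": [
    {"dx": 0, "dy": -0.08, "dz": 0.01, "rx": 0, "ry": 0, "rz": 0},
    {"dx": 0, "dy": -0.15, "dz": 0.02, "rx": 0, "ry": 0, "rz": 0},
    {"dx": 0, "dy": -0.19, "dz": 0.026, "rx": 0, "ry": 0, "rz": 0},
    {"dx": 0.01, "dy": -0.19, "dz": 0.026, "rx": 0, "ry": 0, "rz": 0},
    {"dx": 0.01, "dy": -0.19, "dz": 0.026, "rx": 0, "ry": 0, "rz": 0}
  ]
}}

```text
time_s: 5.37
eef_pos: [0.5562, -0.2058, 0.1538]
tcp_rot: [[-0.002, 0.046, 0.999], [0.003, 0.999, -0.046], [-1.0, 0.003, -0.002]]
ft_force: [-0.4, -0.4, -3.6]
gripper_width: 0.0115
```

```bash
python3 -c "
from h import *
st();plan([.5565,-.206,.0865],-2.6)
import pickle
for n in ['wrist','top']:
  c=cam(n);save(c,'pics/%s3.png'%n);pickle.dump(dict(c),open(n+'3.pkl','wb'))
  "
```

```text
5.37 pos [ 0.5562 -0.2058  0.1538] yaw -2.61 F [-0.4  -0.43 -3.64] M [-0.03  0.05 -0.01] w 0.0115
dist 0.0673 deg 0.23 d [ 0.2244 -0.0012  0.0014] r [-0.0001 -0.0007 -0.0011]
```

View pics/wrist3.png

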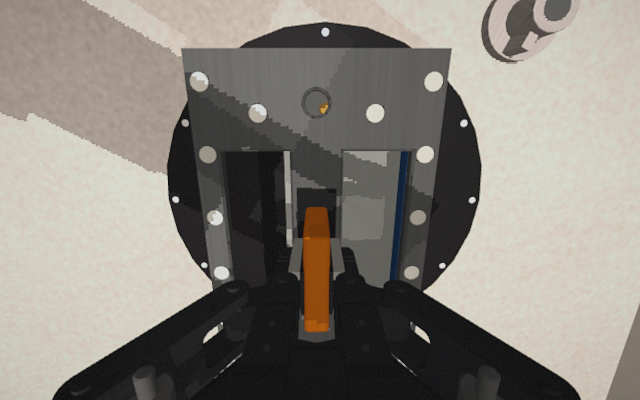

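View pics/top3.png

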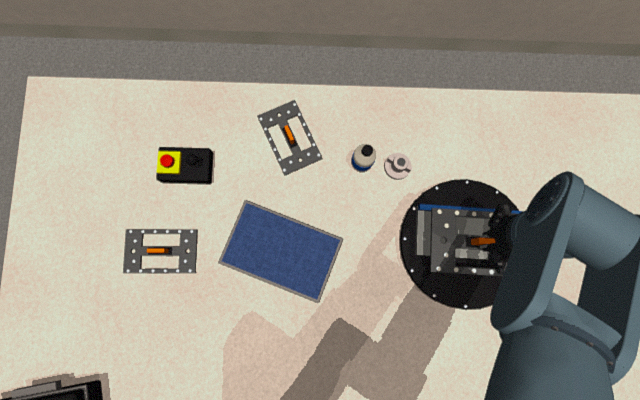

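In the wrist view the brass pin shows through the +y hole at (323,108), with the hole centre at about (316,101). In the top view the pad is empty and the other things haven't moved. I'll compute the hole-to-pin offset.

```bash
python3 -c "
from h import *
import pickle
c=pickle.load(open('wrist3.pkl','rb'))
im=cv2.cvtColor(c['frame'],cv2.COLOR_RGB2BGR)
cv2.imwrite('pics/c3.png',cv2.resize(im[70:140,280:350],None,fx=8,fy=8,interpolation=cv2.INTER_CUBIC))
z=.1538-.0155+.008
print('hole',w(c,316,101,z),'pin',w(c,323.5,107.5,.068))
d=[(199,82),(433,82),(258,113),(375,113)]
print(np.round([w(c,*p,z) for p in d],4))
"
```

```text
hole [ 0.5604356  -0.12531526  0.1463    ] pin [ 0.56591866 -0.12779401  0.068     ]
[[ 0.5024 -0.1137  0.1463]
 [ 0.6191 -0.119   0.1463]
 [ 0.5303 -0.1298  0.1463]
 [ 0.5905 -0.1325  0.1463]]
```

View pics/c3.png

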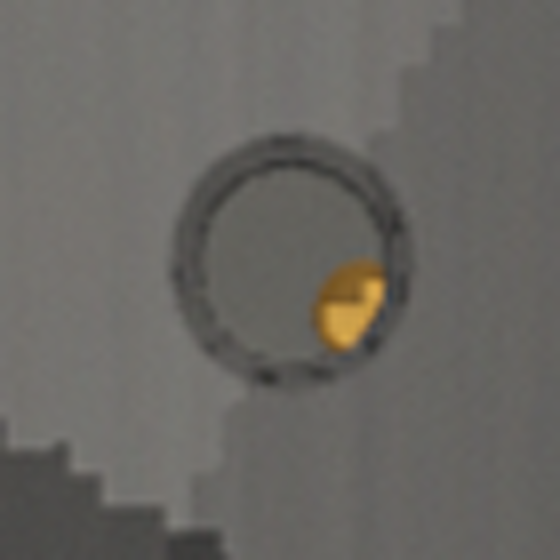

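Request:
{"method": "play_rows", "body": {
  "series": [
    {"dx": 0.04, "dy": -0.002, "dz": 0, "rx": 0, "ry": -0.0007, "rz": -0.001},
    {"dx": 0.1, "dy": -0.002, "dz": 0, "rx": 0, "ry": -0.0007, "rz": -0.001},
    {"dx": 0.16, "dy": -0.002, "dz": 0, "rx": 0, "ry": -0.0007, "rz": -0.001},
    {"dx": 0.19, "dy": -0.002, "dz": 0, "rx": 0, "ry": -0.0007, "rz": -0.001},
    {"dx": 0.19, "dy": -0.002, "dz": 0, "rx": 0, "ry": -0.0007, "rz": -0.001}
  ]
}}

```text
time_s: 5.88
eef_pos: [0.5547, -0.2028, 0.0948]
tcp_rot: [[-0.004, 0.042, 0.999], [0.003, 0.999, -0.042], [-1.0, 0.003, -0.004]]
ft_force: [-0.3, -0.6, -2.9]
gripper_width: 0.0113
```

```bash
python3 -c "
from h import *
import pickle
c=cam('wrist');st()
plan([.5565,-.206,.087],-2.6)
im=cv2.cvtColor(c['frame'],cv2.COLOR_RGB2BGR);save(c,'pics/w4.png')
cv2.imwrite('pics/c4.png',cv2.resize(im[70:140,280:350],None,fx=8,fy=8,interpolation=cv2.INTER_CUBIC))
"
```

```text
5.93 pos [ 0.5557 -0.2036  0.0964] yaw -2.43 F [-0.16  0.86 -3.07] M [-0.01  0.   -0.04] w 0.0113
dist 0.0097 deg 0.23 d [ 0.0314 -0.0079  0.0031] r [ 0.001  -0.0007 -0.0004]
```

View pics/c4.png

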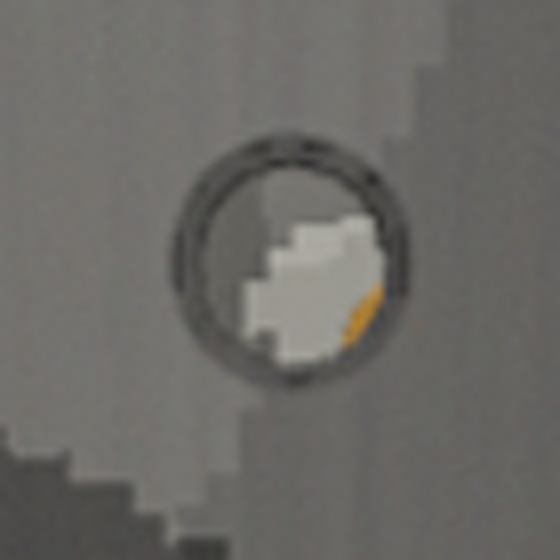

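View pics/w4.png

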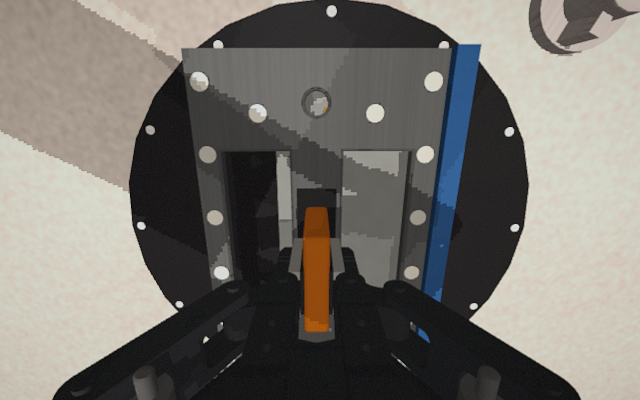

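Request:
{"method": "play_rows", "body": {
  "series": [
    {"dx": 0.012, "dy": -0.008, "dz": 0.002, "rx": 0.001, "ry": -0.0007, "rz": -0.0004},
    {"dx": 0.024, "dy": -0.008, "dz": 0.002, "rx": 0.001, "ry": -0.0007, "rz": -0.0004},
    {"dx": 0.034, "dy": -0.008, "dz": 0.002, "rx": 0.001, "ry": -0.0007, "rz": -0.0004},
    {"dx": 0.034, "dy": -0.008, "dz": 0.002, "rx": 0.001, "ry": -0.0007, "rz": -0.0004}
  ]
}}

```text
time_s: 6.27
eef_pos: [0.5561, -0.206, 0.0861]
tcp_rot: [[0.0, 0.046, 0.999], [0.0, 0.999, -0.046], [-1.0, 0.0, -0.0]]
ft_force: [-0.3, 0.3, -4.1]
gripper_width: 0.0113
```

```bash
python3 -c "
from h import *
st()
plan([.562,-.206,.086],-2.6)
"
```

```text
6.27 pos [ 0.5561 -0.206   0.0861] yaw -2.61 F [-0.3   0.28 -4.13] M [-0.01 -0.01  0.02] w 0.0113
dist 0.0059 deg 0.02 d [0.0002 0.0008 0.0197] r [-0.0001 -0.     -0.0001]
```

Request:
{"method": "play_rows", "body": {
  "series": [
    {"dx": 0, "dy": 0, "dz": 0.004, "rx": 0, "ry": 0, "rz": 0},
    {"dx": 0, "dy": 0, "dz": 0.008, "rx": 0, "ry": 0, "rz": 0},
    {"dx": 0, "dy": 0, "dz": 0.012, "rx": 0, "ry": 0, "rz": 0},
    {"dx": 0, "dy": 0, "dz": 0.012, "rx": 0, "ry": 0, "rz": 0}
  ]
}}

```text
time_s: 6.6
eef_pos: [0.5601, -0.2064, 0.0864]
tcp_rot: [[0.001, 0.046, 0.999], [-0.0, 0.999, -0.046], [-1.0, -0.0, 0.001]]
ft_force: [-0.3, -0.6, -2.9]
gripper_width: 0.0114
```

```bash
python3 -c "
from h import *
st()
plan([.562,-.206,.086],-2.6)
"
```

```text
6.6 pos [ 0.5601 -0.2064  0.0864] yaw -2.61 F [-0.3  -0.63 -2.93] M [-0.07  0.   -0.08] w 0.0114
dist 0.002 deg 0.04 d [0.0013 0.0015 0.0062] r [-0.0001  0.0002  0.    ]
```

Request:
{"method": "play_rows", "body": {
  "series": [
    {"dx": 0.001, "dy": 0.0015, "dz": 0.003, "rx": 0, "ry": 0, "rz": 0},
    {"dx": 0.001, "dy": 0.0015, "dz": 0.005, "rx": 0, "ry": 0, "rz": 0},
    {"dx": 0.001, "dy": 0.0015, "dz": 0.005, "rx": 0, "ry": 0, "rz": 0}
  ]
}}

```text
time_s: 6.85
eef_pos: [0.5618, -0.206, 0.0861]
tcp_rot: [[0.001, 0.045, 0.999], [-0.0, 0.999, -0.045], [-1.0, -0.0, 0.001]]
ft_force: [-0.7, -0.3, -3.5]
gripper_width: 0.0114
```

```bash
python3 -c "
from h import *
st()
plan([.562,-.206,.086],-2.6)
c=cam('wrist')
im=cv2.cvtColor(c['frame'],cv2.COLOR_RGB2BGR)
cv2.imwrite('pics/c5.png',cv2.resize(im[70:140,280:350],None,fx=8,fy=8,interpolation=cv2.INTER_CUBIC))
cv2.imwrite('pics/e5.png',cv2.resize(im[40:340,400:500],None,fx=2,fy=2,interpolation=cv2.INTER_CUBIC))
"
```

```text
6.85 pos [ 0.5618 -0.206   0.0861] yaw -2.61 F [-0.67 -0.31 -3.51] M [ 0.    0.02 -0.05] w 0.0114
dist 0.0002 deg 0.05 d [ 0.0004 -0.      0.0007] r [-0.      0.0002  0.    ]
```

View pics/c5.png

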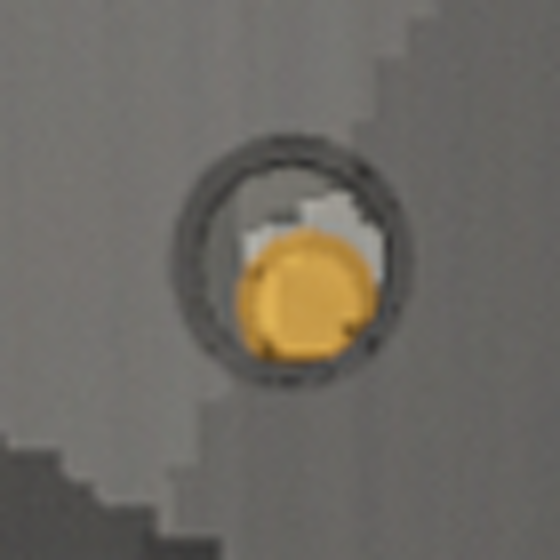

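View pics/e5.png

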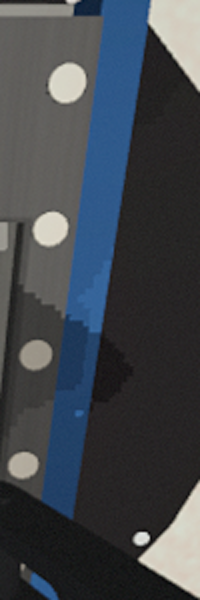

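```bash
python3 -c "
from h import *
c=cam('wrist');st()
f=lambda x,y,z:w(c,(x+.5)/8-.5+280,(y+.5)/8-.5+70,z)
print('under rim',f(296,262,.0706),'top rim',f(293,262,.0786),'pin',f(305,303,.068))
a=[f(x,262,.0706)for x in(207,386)];print('dia',a[1]-a[0]); a=[f(x,262,.0786)for x in(172,412)];print('dia top',a[1]-a[0])
R,_=cv2.Rodrigues(np.array(c['rvec'],float));print('cam',-R.T@np.array(c['tvec']).ravel())
"
```

```text
6.95 pos [ 0.5616 -0.2059  0.086 ] yaw -2.61 F [ 0.26 -0.74 -1.98] M [ 0.04 -0.01 -0.05] w 0.0113
under rim [ 0.56617851 -0.12590933  0.0706    ] top rim [ 0.56596489 -0.12609956  0.0786    ] pin [ 0.56668176 -0.1285209   0.068     ]
dia [ 0.01196355 -0.00054224  0.        ]
dia top [ 0.01523194 -0.00069037  0.        ]
cam [ 0.56571779 -0.12985436  0.22931014]
```

Request:
{"method": "play_rows", "body": {
  "series": [
    {"dx": 0, "dy": -0.004, "dz": 0.0007, "rx": 0, "ry": 0, "rz": 0},
    {"dx": 0, "dy": -0.008, "dz": 0.002, "rx": 0, "ry": 0, "rz": 0},
    {"dx": 0, "dy": -0.008, "dz": 0.003, "rx": 0, "ry": 0, "rz": 0},
    {"dx": 0, "dy": -0.008, "dz": 0.003, "rx": 0, "ry": 0, "rz": 0}
  ]
}}

```text
time_s: 7.28
eef_pos: [0.5625, -0.2085, 0.0861]
tcp_rot: [[0.001, 0.046, 0.999], [-0.0, 0.999, -0.046], [-1.0, -0.0, 0.001]]
ft_force: [-0.2, 0.0, -3.2]
gripper_width: 0.0112
```

```bash
python3 -c "
from h import *
c=cam('wrist');st()
im=cv2.cvtColor(c['frame'],cv2.COLOR_RGB2BGR)
cv2.imwrite('pics/c6.png',cv2.resize(im[70:140,280:350],None,fx=8,fy=8,interpolation=cv2.INTER_CUBIC))
"
```

```text
7.33 pos [ 0.5624 -0.2085  0.086 ] yaw -2.62 F [-0.78 -0.31 -3.22] M [ 0.01 -0.02  0.05] w 0.0109
```

View pics/c6.png

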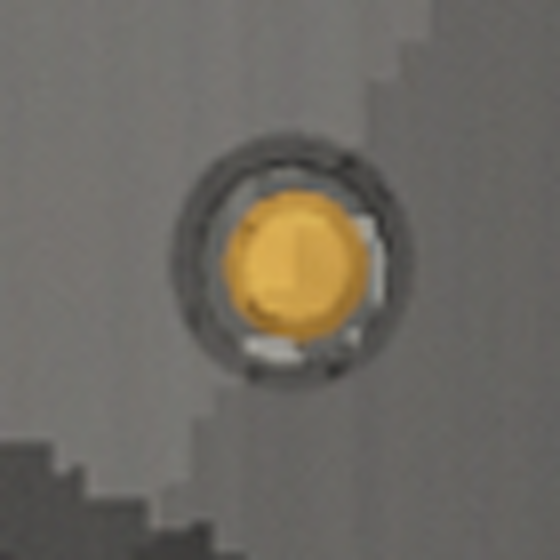

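The pin is centred in the hole, at about (297,265) in the crop. I'll lower gently and watch the force.

Request:
{"method": "play_rows", "body": {
  "series": [
    {"dx": 0.004, "dy": 0, "dz": 0, "rx": 0, "ry": 0, "rz": 0},
    {"dx": 0.008, "dy": 0, "dz": 0, "rx": 0, "ry": 0, "rz": 0},
    {"dx": 0.012, "dy": 0, "dz": 0, "rx": 0, "ry": 0, "rz": 0},
    {"dx": 0.012, "dy": 0, "dz": 0, "rx": 0, "ry": 0, "rz": 0}
  ]
}}

```text
time_s: 7.67
eef_pos: [0.5622, -0.2083, 0.082]
tcp_rot: [[0.0, 0.046, 0.999], [0.0, 0.999, -0.046], [-1.0, 0.0, 0.0]]
ft_force: [0.5, 0.5, -3.1]
gripper_width: 0.0113
```

```bash
python3 -c "
from h import *
st();plan([.5626,-.2085,.0825],-2.6)
"
```

```text
7.67 pos [ 0.5622 -0.2083  0.082 ] yaw -2.61 F [ 0.52  0.51 -3.06] M [-0.02  0.    0.02] w 0.0113
dist 0.0007 deg 0.02 d [-0.0016 -0.0006  0.0014] r [-0.0001  0.     -0.0001]
```

No contact yet, so I'll go down 2 mm at a time.

Request:
{"method": "play_rows", "body": {
  "series": [
    {"dx": 0.003, "dy": -0.0006, "dz": 0.001, "rx": 0, "ry": 0, "rz": 0},
    {"dx": 0.006, "dy": -0.0006, "dz": 0.001, "rx": 0, "ry": 0, "rz": 0},
    {"dx": 0.006, "dy": -0.0006, "dz": 0.001, "rx": 0, "ry": 0, "rz": 0}
  ]
}}

```text
time_s: 7.92
eef_pos: [0.5624, -0.2084, 0.08]
tcp_rot: [[-0.0, 0.046, 0.999], [0.0, 0.999, -0.046], [-1.0, 0.0, -0.0]]
ft_force: [-0.4, 0.3, -2.0]
gripper_width: 0.0112
```

```bash
python3 -c "
from h import *
st();plan([.5626,-.2085,.0715],-2.6)
"
```

```text
7.92 pos [ 0.5624 -0.2084  0.08  ] yaw -2.61 F [-0.36  0.28 -2.02] M [-0.05 -0.01 -0.02] w 0.0112
dist 0.0085 deg 0.03 d [ 0.0282 -0.0003  0.0008] r [-0.0001 -0.0001 -0.0001]
```

Request:
{"method": "play_rows", "body": {
  "series": [
    {"dx": 0.004, "dy": 0, "dz": 0, "rx": 0, "ry": 0, "rz": 0},
    {"dx": 0.008, "dy": 0, "dz": 0, "rx": 0, "ry": 0, "rz": 0},
    {"dx": 0.012, "dy": 0, "dz": 0, "rx": 0, "ry": 0, "rz": 0},
    {"dx": 0.012, "dy": 0, "dz": 0, "rx": 0, "ry": 0, "rz": 0}
  ]
}}

```text
time_s: 8.25
eef_pos: [0.5622, -0.2083, 0.076]
tcp_rot: [[-0.001, 0.046, 0.999], [0.001, 0.999, -0.046], [-1.0, 0.001, -0.001]]
ft_force: [-0.3, 0.3, -3.7]
gripper_width: 0.011
```

```bash
python3 -c "
from h import *
st();plan([.5626,-.2085,.0715],-2.6)
"
```

```text
8.25 pos [ 0.5622 -0.2083  0.076 ] yaw -2.61 F [-0.26  0.27 -3.69] M [ 0.    0.01 -0.02] w 0.011
dist 0.0045 deg 0.06 d [ 0.015  -0.0007  0.0015] r [-0.0001 -0.0002 -0.0002]
```

Request:
{"method": "play_rows", "body": {
  "series": [
    {"dx": 0.004, "dy": 0, "dz": 0.0005, "rx": 0, "ry": 0, "rz": 0},
    {"dx": 0.008, "dy": 0, "dz": 0.0005, "rx": 0, "ry": 0, "rz": 0},
    {"dx": 0.012, "dy": 0, "dz": 0.0005, "rx": 0, "ry": 0, "rz": 0},
    {"dx": 0.012, "dy": 0, "dz": 0.0005, "rx": 0, "ry": 0, "rz": 0}
  ]
}}

```text
time_s: 8.58
eef_pos: [0.5621, -0.2082, 0.072]
tcp_rot: [[-0.001, 0.046, 0.999], [0.001, 0.999, -0.046], [-1.0, 0.001, -0.001]]
ft_force: [-0.3, -0.1, -3.2]
gripper_width: 0.0109
```

```bash
python3 -c "
from h import *
st();plan([.5626,-.2085,.0715],-2.6)
"
```

```text
8.58 pos [ 0.5621 -0.2082  0.072 ] yaw -2.62 F [-0.26 -0.1  -3.18] M [ 0.01 -0.02  0.05] w 0.0109
dist 0.0008 deg 0.09 d [ 0.0017 -0.001   0.0017] r [-0.0001 -0.0004 -0.0003]
```

Request:
{"method": "play_rows", "body": {
  "series": [
    {"dx": 0.002, "dy": 0, "dz": 0.0005, "rx": 0, "ry": 0, "rz": 0},
    {"dx": 0.002, "dy": 0, "dz": 0.0005, "rx": 0, "ry": 0, "rz": 0}
  ]
}}

```text
time_s: 8.75
eef_pos: [0.5623, -0.2082, 0.0715]
tcp_rot: [[-0.001, 0.046, 0.999], [0.001, 0.999, -0.046], [-1.0, 0.001, -0.001]]
ft_force: [-0.1, -0.4, -2.2]
gripper_width: 0.0112
```

Request:
{"method": "play_rows", "body": {
  "series": [
    {"dx": 0.002, "dy": 0, "dz": 0.0005, "rx": 0, "ry": 0, "rz": 0},
    {"dx": 0.002, "dy": 0, "dz": 0.0005, "rx": 0, "ry": 0, "rz": 0}
  ]
}}

```text
time_s: 8.92
eef_pos: [0.5624, -0.2082, 0.0714]
tcp_rot: [[-0.001, 0.046, 0.999], [0.001, 0.999, -0.046], [-1.0, 0.001, -0.001]]
ft_force: [-4.0, 2.0, 2.1]
gripper_width: 0.0114
```

Contact came at TCP 0.0714, so the underside is at about 0.056, which matches the seat height. I'll take one look before releasing.

```bash
python3 -c "
from h import *
c=cam('wrist');st();save(c,'pics/w7.png')
import pickle;
for p in [(228,95),(404,95),(290,130),(345,130)]: print(p,np.round(w(c,*p),4))
"
```

```text
8.97 pos [ 0.5624 -0.2082  0.0714] yaw -2.61 F [-2.86  0.7   2.88] M [ 0.11  0.54 -0.01] w 0.0114
(228, 95) [ 0.5225 -0.1229  0.0646]
(404, 95) [ 0.611  -0.1269  0.0641]
(290, 130) [ 0.5525 -0.1414  0.0648]
(345, 130) [ 0.5811 -0.1427  0.0645]
```

View pics/w7.png

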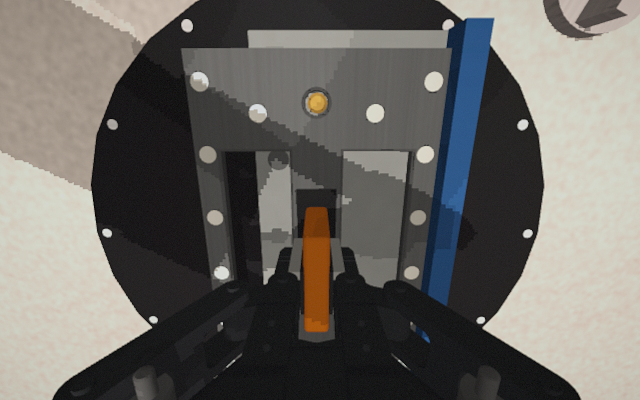

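The plate top reads 0.064–0.065 at four spots, against an expected 0.064, and the pin fills the hole at (317,102). Releasing now.

Request:
{"method": "play_rows", "body": {
  "series": [
    {"dx": 0, "dy": 0, "dz": 0, "rx": 0, "ry": 0, "rz": 0},
    {"dx": 0, "dy": 0, "dz": 0, "rx": 0, "ry": 0, "rz": 0},
    {"dx": 0, "dy": 0, "dz": 0, "rx": 0, "ry": 0, "rz": 0},
    {"dx": 0, "dy": 0, "dz": 0, "rx": 0, "ry": 0, "rz": 0},
    {"dx": 0, "dy": 0, "dz": 0, "rx": 0, "ry": 0, "rz": 0}
  ],
  "claw": 0.6
}}

```text
time_s: 9.38
eef_pos: [0.5626, -0.2083, 0.0714]
tcp_rot: [[-0.001, 0.046, 0.999], [0.001, 0.999, -0.046], [-1.0, 0.001, -0.001]]
ft_force: [0.9, -0.0, -0.3]
gripper_width: 0.0515
```

```bash
python3 -c "
from h import *
st()"
```

```text
9.38 pos [ 0.5626 -0.2083  0.0714] yaw -2.61 F [ 0.94 -0.05 -0.28] M [ 0.02  0.05 -0.03] w 0.0515
```

Opened cleanly. Rising straight up.

Request:
{"method": "play_rows", "body": {
  "series": [
    {"dx": -0.04, "dy": 0, "dz": 0, "rx": 0, "ry": 0, "rz": 0},
    {"dx": -0.12, "dy": 0, "dz": 0, "rx": 0, "ry": 0, "rz": 0},
    {"dx": -0.22, "dy": 0, "dz": 0, "rx": 0, "ry": 0, "rz": 0},
    {"dx": -0.33, "dy": 0, "dz": 0, "rx": 0, "ry": 0, "rz": 0},
    {"dx": -0.44, "dy": 0, "dz": 0, "rx": 0, "ry": 0, "rz": 0}
  ]
}}

```text
time_s: 9.8
eef_pos: [0.5625, -0.2082, 0.2055]
tcp_rot: [[-0.001, 0.046, 0.999], [0.001, 0.999, -0.046], [-1.0, 0.001, -0.001]]
ft_force: [0.4, -0.1, -0.3]
gripper_width: 0.0514
```

Request:
{"method": "play_rows", "body": {
  "series": [
    {"dx": 0, "dy": -0.08, "dz": -0.06, "rx": 0, "ry": 0, "rz": 0},
    {"dx": 0, "dy": -0.17, "dz": -0.12, "rx": 0, "ry": 0, "rz": 0},
    {"dx": 0, "dy": -0.27, "dz": -0.18, "rx": 0, "ry": 0, "rz": 0},
    {"dx": 0, "dy": -0.37, "dz": -0.24, "rx": 0, "ry": 0, "rz": 0},
    {"dx": 0, "dy": -0.47, "dz": -0.3, "rx": 0, "ry": 0, "rz": 0}
  ]
}}

```text
time_s: 10.22
eef_pos: [0.4653, -0.3461, 0.2068]
tcp_rot: [[-0.0, 0.045, 0.999], [-0.0, 0.999, -0.045], [-1.0, -0.0, -0.0]]
ft_force: [0.7, 0.5, 0.2]
gripper_width: 0.0512
```

Request:
{"method": "play_rows", "body": {
  "series": [
    {"dx": 0, "dy": -0.09, "dz": -0.06, "rx": 0, "ry": 0, "rz": 0},
    {"dx": 0, "dy": -0.18, "dz": -0.1, "rx": 0, "ry": 0, "rz": 0},
    {"dx": 0, "dy": -0.28, "dz": -0.12, "rx": 0, "ry": 0, "rz": 0},
    {"dx": 0, "dy": -0.3, "dz": -0.12, "rx": 0, "ry": 0, "rz": 0},
    {"dx": 0, "dy": -0.3, "dz": -0.12, "rx": 0, "ry": 0, "rz": 0}
  ]
}}

```text
time_s: 10.63
eef_pos: [0.4246, -0.4365, 0.2077]
tcp_rot: [[0.001, 0.048, 0.999], [-0.001, 0.999, -0.048], [-1.0, -0.001, 0.001]]
ft_force: [-0.0, 0.9, -1.0]
gripper_width: 0.0515
```

```bash
python3 -c "
from h import *
import pickle
st();c=cam('top');save(c,'pics/top8.png');pickle.dump(dict(c),open('top8.pkl','wb'))
im=cv2.cvtColor(c['frame'],cv2.COLOR_RGB2BGR)
cv2.imwrite('pics/c8.png',cv2.resize(im[170:320,395:535],None,fx=4,fy=4,interpolation=cv2.INTER_CUBIC))
"
```

```text
10.63 pos [ 0.4246 -0.4365  0.2077] yaw -2.75 F [-0.04  0.86 -1.02] M [-0.01  0.06  0.04] w 0.0515
```

View pics/top8.png

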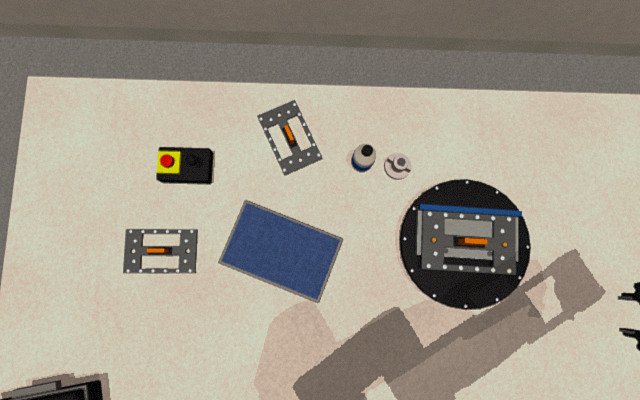

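View pics/c8.png

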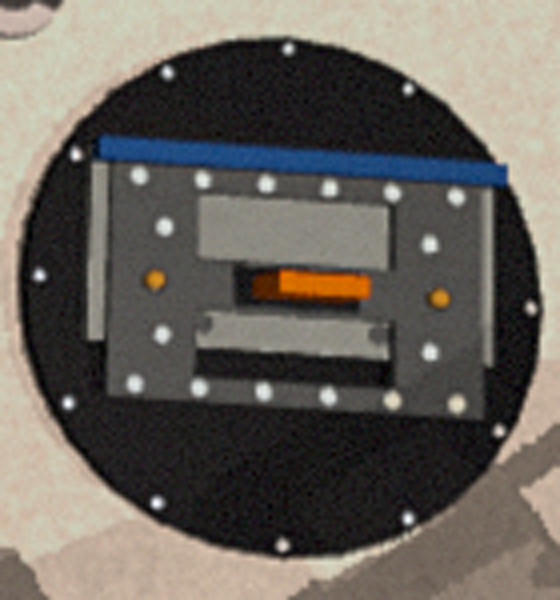

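The crop shows both pins through their holes, at (155,279) and (439,298), in the same places as before. The ledge and block haven't shifted, and the bystanders are where they were. I'll check that the plate is flat, then hand in.

```bash
python3 -c "
from h import *
import pickle
c=pickle.load(open('top8.pkl','rb'))
for b in [(126,205,140,260),(126,300,145,360),(405,210,470,235),(405,320,470,385),(210,377,400,378)]:
  z=[w(c,(x+.5)/4-.5+395,(y+.5)/4-.5+170)[2] for x in range(b[0],b[2],4) for y in range(b[1],b[3],4)]
  print(b,round(np.median(z),4))
print(manip.finish_job());st()
"
```

```text
(126, 205, 140, 260) 0.0648
(126, 300, 145, 360) 0.0644
(405, 210, 470, 235) 0.0642
(405, 320, 470, 385) 0.0644
(210, 377, 400, 378) 0.0409
the job is handed in; nothing more can be done
None
the job is handed in; nothing more can be done
```

The frame is hanging on both brass pins, flat on the pin block, and released; I've handed the job in. It took about 10.7 s of the 67 s allowed.

- **How it was placed:** I took the frame by its orange handle and carried it to the round table. There I lined up one hole over its pin through the wrist camera and lowered it in small steps. It met nothing on the way down until it touched the seat with about 6 N, at the expected height. I then opened the gripper and moved the arm clear.
- **Final checks:** Both pins show through their holes in the top view. The plate's upper face reads 64.2–64.8 mm at its four corner areas (64 mm expected), so it lies flat and fully home. The block, ledge and bystanders look unmoved.
- **Checks that disagreed:** The first estimate from the top camera was about 2.5 mm off along y, so I corrected it with the wrist camera before lowering. One last depth sample, along the lower rim, read 40.9 mm. I think it missed the narrow rim and caught the table top (40 mm) in the open window beside it, but I didn't repeat it.
- **Not tested:** I never felt the frame bear on the ledge, because the wrist-camera alignment was enough.

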